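# Line up and bolt the pan-rack foot

### The arm

A 6-joint arm with a two-finger parallel gripper is mounted at the origin on the work surface. World frame = base frame: x ahead of the robot, y to its left, z up, the work surface at z = 0. Lengths are in m, angles in rad, forces in N, time in s.
With the tool pointing down it reaches from about 0.425 to 0.95 m from the base axis. Payload 3.5 kg.
Tool frame: the origin (TCP) lies between the finger pads; the fingertips stand 8 mm ahead of it and the grasp point (between the pads) lies 11 mm behind it; z points along the fingers, y is the line along which they close (so a half turn about z gives the same grasp; the last joint's range is limited). The gripper opens to 85 mm and grips with 20 to 120 N. Pads are 22 mm wide; open, the fingers measure 114 mm over their backs; the gripper's body (76 mm by 85 mm) begins 54 mm behind the grasp point. The pads swing forward as they close: fully open they stand 13 mm farther back than shut.
Start: joints at [-1.443, 0.286, 1.577, -0, 1.279, -0.15], TCP at [0.185, -0.649, 0.239] pointing down, gripper open.
Joint ranges: [-2.77, 2.77], [-0.9, 2.22], [0.21, 2.48], [-1.53, 4.67], [0.24, 2.81], [-2.84, 2.84]. Speed limits (rad/s): [2.79, 2.79, 3.14, 3.14, 3.14, 3.14].

### API

Orientations are given as a unit quaternion [x, y, z, w].
In Python, from station import robot gives the robot as it stands.
- The arm moves only by the shell command python3 -m handwheel 'ROWS'. ROWS is JSON, a list of rows, each a list of 7 numbers: the finger opening in cm, from 0 to 8.54, then the shift along the tool's x, y, z in cm, then the turn, a rotation vector about the tool's x, y, z in rad. In form: [[fingers, tx, ty, tz, wx, wy, wz], ...]. A call has 1 to 12 rows; each row shifts and turns the commanded pose from where the row before left it, along the tool's axes as they then stand; what a row does not reach is not made up. A row lasts 1/10 s, in which the tool goes at most 50 mm and 8.59 degrees, less where a joint would pass 70% of its speed; a pose out of reach is approached as far as the arm can. A call is refused whole if a number of a shift passes 5 or a number of a turn 0.15, either way. A call with a gripper value outside its range is refused whole. The fingers move at their own pace and stop on an object; the grip force is fixed at half the most. Time passes only in rows, so rows that do not move let the fingers close. It gives the time, the measured TCP pose, the force, the opening and the grip force at its end, in the units of the state.
- robot.read_state(): the state, without advancing time (a new reading comes with each control period).
- robot.camera(name): name is "side" or "top"; returns the picture (400x640x3 uint8, blue, green, red); there is no depth.
- robot.camera_params(name): a dict with "fx", "fy", "cx", "cy" (pixels), "position" and "attitude" of the camera in the world. Camera axes: x right, y down, z forward; pixel columns grow to the right and rows downward; lengths in m; the calibration is good to about 2 mm. A picture is of the moment at which its call begins. camera_params takes no time and is no camera call.
- robot.finish_job(): hands the job in; it is judged then, once.
The state is a dict: "time_s": time; "q": joint angles; "qvel": joint speeds; "tau": joint torques, N m; "position": TCP position; "orientation": TCP orientation; "wrist_force": force on the tool from outside, world axes, zero at the start; "moment": the same for the moment, N m; "opening": opening from 0.0 (shut) to 1.0 (fully open); "gripper_force": force on a finger pad.
Only numpy, scipy, OpenCV 4.12 (cv2) and the standard library are available. Lean on these libraries where they do the work, as an engineer would, in place of code of your own. Each camera call takes 0.05 s, during which the arm holds its last target. There are 200 camera calls.

### The job

Work the tapered drift down through the strap's hole and the jammed plate beneath until its shoulder sits on the strap, so that the two bolt holes come into line; keep the pressure of drift and bolt light (below 25 N), and do not push the strap or foot with the fingers. Then pull the drift out, put it back upright in a hole of the wooden stand, and drop the bolt through both holes until its head sits flat on the strap. Leave the mug, jar and bowl alone.

Things in the scene. Friction and masses are not known exactly. Their poses are not given: they have to be found in the camera images.
- foot: Dark steel foot of a pan rack, fixed to the worktop: flange 170 x 90 x 5 mm and two side walls along its x (110 mm long, outer faces 58 mm apart), up to z = 58 mm; empty between them below the inner plate. Origin: centre of the underside; x along the channel, z up.
- foot_top (a point): Point on the foot's axis, 58 mm above the worktop: nominal centre of the hole in the inner plate, a steel plate (z = 52 to 58 mm) jammed immovably between the walls, with a round 22 mm hole. The true hole lies anywhere up to 5 mm either way along the foot's x and up to 3 mm along its y from here; this is not measured and must be felt.
- strap_hole (a point): Centre of the round 22 mm hole in the aluminium strap, at its top face (z = 64 mm). The strap, 140 x 58 x 6 mm, lies clamped on the foot (z = 58 to 64 mm); it slides level without turning, up to 12 mm along the foot's x and 6 mm along y, against about 4 N of friction, and stays where left. The hole starts 8 to 10 mm to the foot's +x from the foot's axis, within 1 mm in y.
- drift: Loose steel drift, 0.4 kg, upright in the stand. Dark round handle, 32 mm diameter, 60 mm long, above a shank of 21 mm diameter for 18 mm, then a taper 36 mm long down to a 5 mm tip (tip 54 mm below the shoulder). Origin: centre of the handle's lower face (shoulder); z up along the handle. Shoulder on the strap means z = 64 mm.
- bolt: Loose steel bolt, about 0.2 kg, upright in the stand. Plain round head 30 mm diameter, 24 mm high, on a shank of 18.5 mm diameter, 40 mm long with the last 4 mm chamfered to 14 mm. Origin: centre of the head's underside; z up through the head. Head on the strap means z = 64 mm.
- stand: Fixed wooden block 80 x 160 x 60 mm (x, y, z), origin at the centre of its underside. Two vertical through holes of 23 mm diameter at x = 0, y = -45 and +45 mm, one holding the drift, the other the bolt (either way round), shoulder or head resting on the top face at z = 60 mm.
- stand_hole0 (a point): Mouth of the stand's hole at its y = -45 mm, on the top face.
- stand_hole1 (a point): Mouth of the stand's hole at its y = +45 mm, on the top face.
- mug: Loose white mug, 80 mm diameter, 90 mm high, bystander. Origin: centre of its underside.
- jar: Loose amber jar, 60 mm diameter, 110 mm high, bystander. Origin: centre of its underside.
- bowl: Loose blue bowl, 130 mm diameter, 60 mm high, bystander. Origin: centre of its underside.
Not all that is in view belongs to the job. What is shaped like the bolt but orange or turquoise is not meant.

How it is judged:
On the way:
1. the drift is driven down through both holes, its shoulder within 4 mm of the strap's top (z of drift in the frame of foot below 0.068 m and horizontal distance between drift and strap_hole below 0.004 m and angle between drift's own z axis and vertical below 0.1 rad), for 0.2 s.
At the end, for the whole second after the job is handed in: Bolt upright (0.08 rad) through both holes, within 4 mm of the strap hole's centre, head underside within 3 mm of the strap's top; drift upright (0.15 rad) in either stand hole, within 6 mm of its centre, shoulder within 4 mm of the block's top; both at rest (z of bolt in the frame of foot between 0.061 and 0.067 m and horizontal distance between bolt and strap_hole below 0.004 m and angle between bolt's own z axis and vertical below 0.08 rad and linear speed of each of bolt, drift below 0.01 m/s and z of drift in the frame of stand between 0.056 and 0.064 m and angle between drift's own z axis and vertical below 0.15 rad and (horizontal distance between drift and stand_hole0 below 0.006 m or horizontal distance between drift and stand_hole1 below 0.006 m)); the robot touches nothing.
It fails at once if the drift presses on the foot or strap with more than 25 N (contact force between drift and foot above 25 N).
It fails at once if the bolt presses on the foot or strap with more than 25 N (contact force between bolt and foot above 25 N).
It fails at once if the fingers push on the foot or strap (more than 3 N) (contact force between the fingers and foot above 3 N).
It fails at once if the mug, jar or bowl is moved by more than 30 mm (distance of any of mug, jar, bowl from where it was at the start of the episode above 0.03 m).
It also fails if it takes over 72 s, if anything falls off the work surface, if the arm or the gripper's body presses on something with over 40 N, if the wrist force passes 120 N, or if a joint passes its speed limit or range.

## Working session

There is one attempt and no reset: what is moved stays moved. The work goes in short steps, Python scripts to look and compute and a shell command to move; the robot and the scene stay as the last step left them, time stands still between calls to the robot, and variables do not carry over. Pictures are saved under pics/ and viewed, at most 10 in all, crops included, and the job is handed in when it is done.

```bash
ls; mkdir -p pics
python3 - <<'E'
from station import robot
import cv2
for n in("side","top"):
    cv2.imwrite(f"pics/{n}0.png",robot.camera(n)); print(n,robot.camera_params(n))
print(robot.read_state())
E
```

```text
pics
side {'fx': 388.97481779609313, 'fy': 388.97481779609313, 'cx': 319.19718957652213, 'cy': 200.85620514720517, 'position': array([ 0.49702062, -0.74334005,  0.51273648]), 'attitude': array([ 0.88023979, -0.07446712,  0.03504131, -0.46733786])}
top {'fx': 392.8155610011449, 'fy': 392.8155610011449, 'cx': 319.4024838557334, 'cy': 204.6505202410219, 'position': array([ 0.53257577, -0.08512406,  0.89418928]), 'attitude': array([-0.69821069,  0.71334964, -0.03737651,  0.04729819])}
{'time_s': 0.1, 'q': array([-1.44299450e+00,  2.87140977e-01,  1.57807604e+00, -2.21604669e-05,
        1.27861196e+00, -1.50032958e-01]), 'qvel': array([ 0.00049433, -0.00175669, -0.00357813,  0.00189162, -0.0005665 ,
        0.00116856]), 'tau': array([ 5.72020690e-04, -4.07299876e+01, -2.93699098e+01, -1.87521196e-04,
        3.37646044e-03, -1.27737155e-05]), 'position': array([ 0.18505986, -0.64851309,  0.23801828]), 'orientation': array([ 9.90365424e-01,  1.38474103e-01,  1.82236201e-06, -1.11821106e-03]), 'wrist_force': array([-0.16264253, -0.38367527, -0.50717336]), 'moment': array([ 0.04916717, -0.02440115,  0.01572616]), 'gripper_force': 0.0, 'opening': 0.9978877149785182}
```

View pics/top0.png

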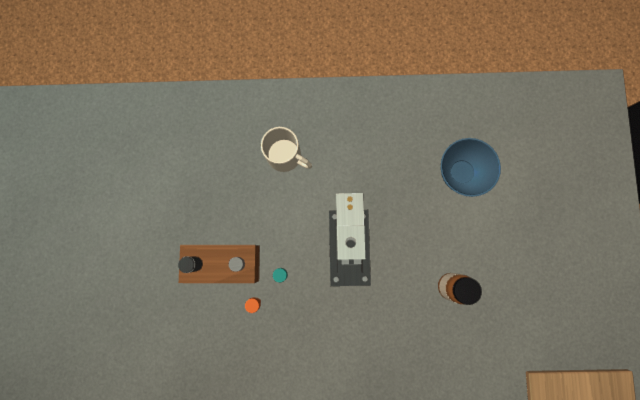

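View pics/side0.png

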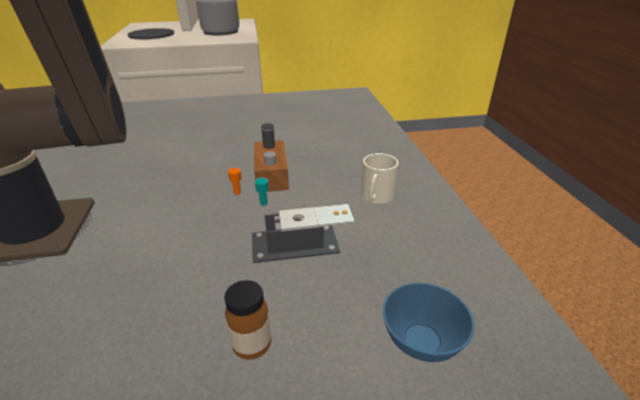

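```bash
cat > h.py <<'E'
import numpy as np, cv2
from station import robot
from scipy.spatial.transform import Rotation as R
P={n:robot.camera_params(n) for n in("side","top")}
def ray(n,u,v):
    p=P[n]; d=R.from_quat(p["attitude"]).apply([(u-p["cx"])/p["fx"],(v-p["cy"])/p["fy"],1.]); return np.array(p["position"]),d
def onz(n,u,v,z):
    o,d=ray(n,u,v); return o+d*(z-o[2])/d[2]
def proj(n,X):
    p=P[n]; c=R.from_quat(p["attitude"]).inv().apply(np.array(X)-p["position"]); return c[:2]/c[2]*p["fx"]+[p["cx"],p["cy"]]
def tri(a,b):
    (o1,d1),(o2,d2)=ray("top",*a),ray("side",*b)
    t=np.linalg.lstsq(np.c_[d1,-d2],o2-o1,rcond=None)[0]; p,q=o1+t[0]*d1,o2+t[1]*d2
    return (p+q)/2,np.linalg.norm(p-q)
E
python3 - <<'E'
import cv2,numpy as np
t=cv2.imread("pics/top0.png");s=cv2.imread("pics/side0.png")
r=lambda im,f:cv2.resize(im,None,fx=f,fy=f,interpolation=cv2.INTER_CUBIC)
a=r(t[235:295,170:270],4);b=r(t[185:295,320:380],4)
c=r(s[115:195,240:300],4);d=r(s[200:265,245:360],4)
W=np.zeros((600,800,3),np.uint8)
for im,x,y in((a,0,0),(c,0,245),(b,420,0)): 
    h,w=im.shape[:2];h=min(h,600-y);W[y:y+h,x:x+w]=im[:h]
d=d[:,:];W2=d
cv2.imwrite("pics/c1.png",W)
cv2.imwrite("pics/c2.png",d)
E
```

```text
(no output)
```

View pics/c1.png

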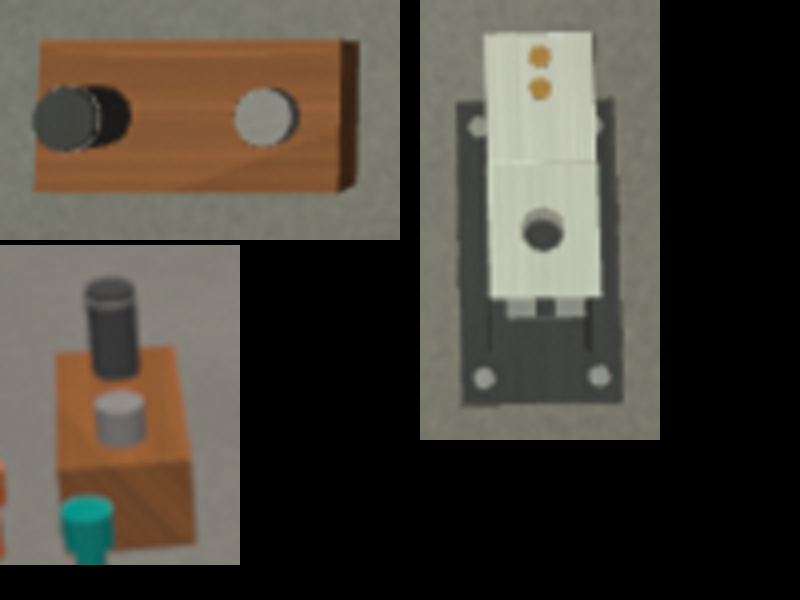

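View pics/c2.png

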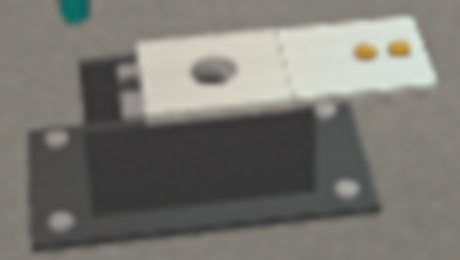

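```bash
cat >> h.py <<'E'
def blob(im,roi,f):
    x0,y0,x1,y1=roi; m=f(im[y0:y1,x0:x1].astype(int)).astype(np.uint8)
    n,l,st,c=cv2.connectedComponentsWithStats(m); k=1+np.argmax(st[1:,4])
    return (l==k).astype(np.uint8),(x0,y0)
def rect(m,o):
    r=cv2.minAreaRect(max(cv2.findContours(m,0,1)[0],key=len)); return np.array(r[0])+o,r[1],r[2],cv2.boxPoints(r)+o
E
python3 - <<'E'
from h import *
np.set_printoptions(precision=4,suppress=True)
t=cv2.imread("pics/top0.png")
print("tri drift",tri((186.5,264.7),(267.5,126.2)))
print("tri bolt",tri((235.75,264),(270,153.7)))
print("tri strap",tri((350.6,242.2),(298.5,217.5)))
# stand top rectangle: brown bright
c=lambda p:(p[...,2]-p[...,0]>40)
m,o=blob(t,(170,235,270,295),c); print("stand",rect(m,o))
m=cv2.morphologyEx(m,cv2.MORPH_CLOSE,np.ones((9,9)))
for q in [(180.1,245),(255.5,245),(254.8,282.8),(178.5,282.8)]: print(q,onz("top",*q,.06))
# bolt head top, strap, hole, flange
g=lambda p:(p.min(-1)>95)&(np.ptp(p,axis=-1)<25)
m,o=blob(t,(222,250,246,278),g);r=rect(m,o);print("bolt",r[0],r[1],onz("top",*r[0],.084))
m,o=blob(t,(330,188,372,268),lambda p:p.min(-1)>150);r=rect(m,o);print("strap",r[0],r[1],[onz("top",*q,.064)[:2] for q in r[3]])
m,o=blob(t,(342,232,360,252),lambda p:p.min(-1)<180);r=rect(m,o);print("hole",r[0],r[1],onz("top",*r[0],.064))
m,o=blob(t,(322,200,380,295),lambda p:p.max(-1)<85);r=rect(m,o);print("flange",r[0],r[1],onz("top",*r[0],.005),[onz("top",*q,.005)[:2] for q in r[3]])
m,o=blob(t,(170,240,203,282),lambda p:p.max(-1)<80);r=rect(m,o);print("drift",r[0],r[1],r[2])
print("drift top",onz("top",186.5,264.7,.12))
E
```

```text
tri drift (array([0.5145, 0.1883, 0.1178]), np.float64(0.0026234990632906944))
tri bolt (array([0.513 , 0.0986, 0.0855]), np.float64(0.0024132353224128843))
tri strap (array([ 0.5525, -0.1385,  0.0638]), np.float64(0.001529337331663292))
stand (array([216.5, 263.5]), (37.0, 77.0), 90.0, array([[178., 245.],
       [255., 245.],
       [255., 282.],
       [178., 282.]]))
(180.1, 245) [0.5534 0.2233 0.06  ]
(255.5, 245) [0.5501 0.0627 0.06  ]
(254.8, 282.8) [0.4713 0.0642 0.06  ]
(178.5, 282.8) [0.4745 0.2249 0.06  ]
bolt [235.5 263.5] (13.0, 13.0) [0.5128 0.0995 0.084 ]
strap [350.0568 225.8279] (66.1754379272461, 27.08950424194336) [array([ 0.6568, -0.1098]), array([ 0.6569, -0.1676]), array([ 0.517 , -0.1662]), array([ 0.5168, -0.1096])]
hole [350.5 241.5] (19.0, 17.0) [ 0.5532 -0.1383  0.064 ]
flange [349.2772 247.9784] (75.10991668701172, 40.31778335571289) [ 0.5402 -0.1389  0.005 ] [array([ 0.6248, -0.0932]), array([ 0.6253, -0.1848]), array([ 0.4576, -0.1835]), array([ 0.4569, -0.0939])]
drift [190.3077 263.9615] (15.13223648071289, 23.44256591796875) 82.87498474121094
drift top [0.5132 0.1876 0.12  ]
```

```bash
python3 -m handwheel '[[8.5,0,0,0,0,0,-0.144],[8.5,0,0,0,0,0,-0.144],[8.5,0,0,0,0,0,-0.144],[8.5,0,0,0,0,0,-0.144],[8.5,0,0,0,0,0,-0.144],[8.5,0,0,0,0,0,-0.144],[8.5,0,0,0,0,0,-0.144],[8.5,0,0,0,0,0,-0.144],[8.5,0,0,0,0,0,-0.141]]'
python3 -m handwheel '[[8.5,3.2,3.3,0,0,0,0],[8.5,3.2,3.3,0,0,0,0],[8.5,3.2,3.3,0,0,0,0],[8.5,3.2,3.3,0,0,0,0],[8.5,3.2,3.3,0,0,0,0],[8.5,3.2,3.3,0,0,0,0],[8.5,3.2,3.3,0,0,0,0],[8.5,3.2,3.3,0,0,0,0],[8.5,3.2,3.3,0,0,0,0],[8.5,3.2,3.3,0,0,0,0],[8.5,3.2,3.3,0,0,0,0]]'
```

```text
time_s: 1.0
position: [0.1851, -0.6487, 0.2385]
orientation: [0.705, 0.709, 0.0, -0.001]
wrist_force: [-0.3, -0.7, -0.5]
opening: 0.995
gripper_force: 0.0
time_s: 2.1
position: [0.549, -0.2954, 0.2388]
orientation: [0.707, 0.707, -0.0, -0.0]
wrist_force: [0.0, -0.5, 0.5]
opening: 0.996
gripper_force: 0.0
```

```bash
python3 -m handwheel '[[8.5,4.4,-0.32,0,0,0,0],[8.5,4.4,-0.32,0,0,0,0],[8.5,4.4,-0.32,0,0,0,0],[8.5,4.4,-0.32,0,0,0,0],[8.5,4.4,-0.32,0,0,0,0],[8.5,4.4,-0.32,0,0,0,0],[8.5,4.4,-0.32,0,0,0,0],[8.5,4.4,-0.32,0,0,0,0],[8.5,4.4,-0.32,0,0,0,0],[8.5,4.4,-0.32,0,0,0,0],[8.5,4.35,-0.35,0,0,0,0],[8.5,0,0,0,0,0,0]]'
```

```text
time_s: 3.3
position: [0.5113, 0.1907, 0.2389]
orientation: [0.705, 0.709, 0.0, -0.001]
wrist_force: [0.6, -0.8, 0.4]
opening: 0.996
gripper_force: 0.0
```

```bash
python3 -m handwheel '[[8.5,-0.27,0.22,2,0,0,0],[8.5,0,0,4,0,0,0],[8.5,0,0,4,0,0,0],[8.5,0,0,3,0,0,0],[8.5,0,0,2,0,0,0],[8.5,0,0,1,0,0,0],[8.5,0,0,0,0,0,0]]'
```

```text
time_s: 4.0
position: [0.5137, 0.183, 0.0776]
orientation: [0.707, 0.707, -0.002, -0.001]
wrist_force: [0.4, -0.1, -0.2]
opening: 0.997
gripper_force: 0.0
```

```bash
python3 -m handwheel '[[8.5,0.5,0,0,0,0,0],[8.5,0,0,0,0,0,0],[8.5,0,0,0,0,0,0]]'; python3 -m handwheel '[[2.8,0,0,0,0,0,0],[2.8,0,0,0,0,0,0],[2.8,0,0,0,0,0,0],[2.8,0,0,0,0,0,0],[2.8,0,0,0,0,0,0],[2.8,0,0,0,0,0,0],[2.8,0,0,0,0,0,0],[2.8,0,0,0,0,0,0]]'
```

```text
time_s: 4.3
position: [0.5159, 0.1891, 0.0809]
orientation: [0.707, 0.707, 0.001, 0.001]
wrist_force: [0.7, -0.3, 0.4]
opening: 0.994
gripper_force: 0.0
time_s: 5.1
position: [0.5152, 0.1887, 0.0796]
orientation: [0.707, 0.707, 0.0, 0.0]
wrist_force: [1.1, 0.4, 2.0]
opening: 0.361
gripper_force: 59.4
```

```bash
python3 -m handwheel '[[2.8,0,0,-0.5,0,0,0],[2.8,0,0,-1,0,0,0],[2.8,0,0,-2,0,0,0],[2.8,0,0,-3,0,0,0],[2.8,0,0,-3,0,0,0],[2.8,0,0,-1,0,0,0],[2.8,0,0,0,0,0,0],[2.8,0,0,0,0,0,0],[2.8,0,0,0,0,0,0]]'
python3 - <<'E'
from h import *
t=robot.camera("top"); s=robot.camera("side")
print(robot.read_state()["position"])
a=s[40:240,180:380];cv2.imwrite("pics/l1.png",cv2.resize(np.hstack([a,t[170:370,120:320]]),None,fx=2,fy=2,interpolation=2))
E
```

```text
time_s: 6.0
position: [0.5133, 0.1884, 0.1818]
orientation: [0.707, 0.707, -0.002, -0.001]
wrist_force: [-0.7, -0.1, -4.2]
opening: 0.359
gripper_force: 61.1
[0.51368403 0.18851196 0.18226525]
```

View pics/l1.png

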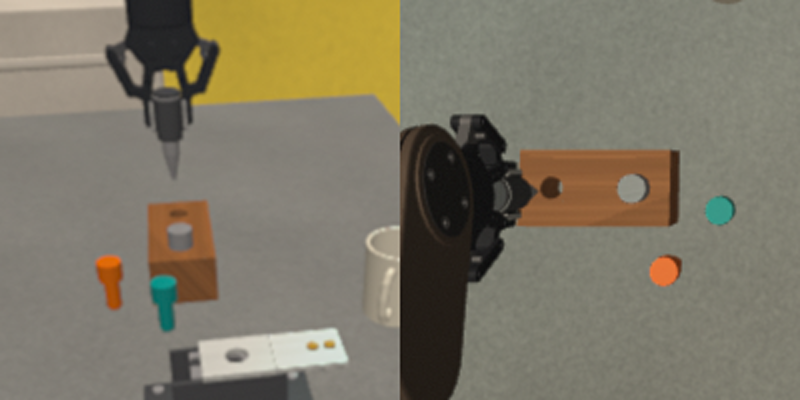

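Run:
```python
from h import *
np.set_printoptions(precision=4,suppress=True)
print(tri((188.5,266.5),(267.5,129.6)), onz("top",195.4,263.8,.06), onz("side",179/2+180,213/2+40,.06), onz("side",267.5,129.6,.11), onz("top",188.5,266.5,.11))
```

```text
(array([0.5122, 0.1872, 0.1092]), np.float64(0.005681213194078219)) [0.5132 0.1899 0.06  ] [0.5164 0.1902 0.06  ] [0.515  0.1849 0.11  ] [0.5094 0.1871 0.11  ]
```

```bash
python3 -m handwheel '[[2.8,-2,0.2,0,0,0,0],[2.8,-4,0.4,0,0,0,0],[2.8,-4,0.4,0,0,0,0],[2.8,-4,0.4,0,0,0,0],[2.8,-4,0.4,0,0,0,0],[2.8,-4,0.4,0,0,0,0],[2.8,-4,0.4,0,0,0,0],[2.8,-4,0.4,0,0,0,0],[2.8,-2.7,0.23,0,0,0,0],[2.8,0,0,0,0,0,0],[2.8,0,0,0,0,0,0],[2.8,0,0,0,0,0,0]]'
```

```text
time_s: 7.3
position: [0.5467, -0.1374, 0.1835]
orientation: [0.707, 0.707, -0.0, -0.001]
wrist_force: [-0.8, 0.2, -4.3]
opening: 0.354
gripper_force: 61.0
```

```bash
python3 -m handwheel '[[2.8,0,0,1,0,0,0],[2.8,0,0,1.5,0,0,0],[2.8,0,0,1,0,0,0],[2.8,0,0,0.6,0,0,0],[2.8,0,0,0,0,0,0],[2.8,0,0,0,0,0,0],[2.8,0,0,0,0,0,0],[2.8,0,0,0,0,0,0]]'
python3 - <<'E'
from h import *
t=robot.camera("top"); s=robot.camera("side")
print(robot.read_state()["position"])
cv2.imwrite("pics/l2.png",np.hstack([cv2.resize(a,(400,400),interpolation=2) for a in (s[160:240,260:340],t[190:290,300:400])]))
E
```

```text
time_s: 8.1
position: [0.5476, -0.1385, 0.1441]
orientation: [0.707, 0.707, 0.0, 0.001]
wrist_force: [0.0, 0.8, -4.5]
opening: 0.362
gripper_force: 61.0
[ 0.54742408 -0.13848054  0.14390464]
```

View pics/l2.png

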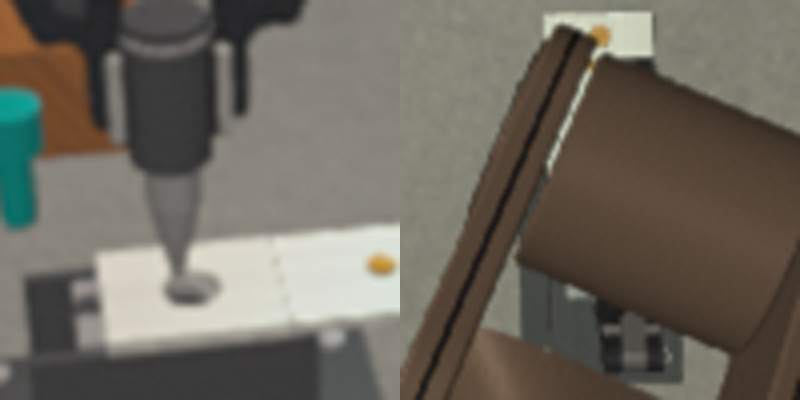

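Run:
```python
from h import *
np.set_printoptions(precision=4,suppress=True)
print(onz("side",295.6,214.8,.071),onz("side",298.2,217.6,.064), proj("side",[.5474,-.1385,.071]))
```

```text
[ 0.5479 -0.1386  0.071 ] [ 0.5526 -0.139   0.064 ] [295.3476 214.8054]
```

```bash
python3 -m handwheel '[[2.8,0,-0.15,0.2,0,0,0],[2.8,0,0,0.3,0,0,0],[2.8,0,0,0.3,0,0,0],[2.8,0,0,0.2,0,0,0],[2.8,0,0,0.1,0,0,0],[2.8,0,0,0,0,0,0],[2.8,0,0,0,0,0,0],[2.8,0,0,0,0,0,0]]'; python3 -m handwheel '[[2.8,0,0,0.1,0,0,0],[2.8,0,0,0.1,0,0,0],[2.8,0,0,0.1,0,0,0],[2.8,0,0,0,0,0,0]]'
```

```text
time_s: 9.0
position: [0.5458, -0.1384, 0.1325]
orientation: [0.707, 0.707, 0.0, 0.0]
wrist_force: [0.1, -0.1, -4.2]
opening: 0.358
gripper_force: 61.0
time_s: 9.4
position: [0.5457, -0.1383, 0.1292]
orientation: [0.707, 0.707, 0.0, 0.0]
wrist_force: [0.6, 0.9, -4.7]
opening: 0.361
gripper_force: 61.0
```

```bash
python3 -m handwheel '[[2.8,0,0,0.15,0,0,0],[2.8,0,0,0.15,0,0,0],[2.8,0,0,0,0,0,0],[2.8,0,0,0,0,0,0]]'; python3 -m handwheel '[[2.8,0,0,0.1,0,0,0],[2.8,0,0,0.1,0,0,0],[2.8,0,0,0,0,0,0],[2.8,0,0,0,0,0,0]]'
```

```text
time_s: 9.8
position: [0.546, -0.1384, 0.1265]
orientation: [0.707, 0.707, 0.0, 0.0]
wrist_force: [2.0, -0.8, -3.8]
opening: 0.361
gripper_force: 61.0
time_s: 10.2
position: [0.5462, -0.1385, 0.1247]
orientation: [0.707, 0.707, 0.0, 0.001]
wrist_force: [2.3, -0.6, -2.4]
opening: 0.359
gripper_force: 61.0
```

```bash
python3 -m handwheel '[[2.8,0,0,0.1,0,0,0],[2.8,0,0,0.1,0,0,0],[2.8,0,0,0,0,0,0],[2.8,0,0,0,0,0,0]]'; python3 -m handwheel '[[2.8,0,0,0.1,0,0,0],[2.8,0,0,0.1,0,0,0],[2.8,0,0,0,0,0,0],[2.8,0,0,0,0,0,0]]';  python3 -m handwheel '[[2.8,0,0,0.1,0,0,0],[2.8,0,0,0.1,0,0,0],[2.8,0,0,0,0,0,0],[2.8,0,0,0,0,0,0]]'
```

```text
time_s: 10.6
position: [0.5462, -0.1385, 0.1228]
orientation: [0.707, 0.707, 0.0, 0.001]
wrist_force: [3.9, 0.2, -1.3]
opening: 0.362
gripper_force: 61.2
time_s: 11.0
position: [0.5456, -0.1384, 0.1203]
orientation: [0.707, 0.707, -0.0, 0.0]
wrist_force: [4.2, -0.9, -2.0]
opening: 0.362
gripper_force: 61.3
time_s: 11.4
position: [0.5455, -0.1383, 0.1181]
orientation: [0.707, 0.707, -0.0, -0.0]
wrist_force: [3.0, -1.1, -1.3]
opening: 0.359
gripper_force: 61.3
```

```bash
python3 -m handwheel '[[2.8,0,0,0.15,0,0,0],[2.8,0,0,0.15,0,0,0],[2.8,0,0,0,0,0,0],[2.8,0,0,0,0,0,0]]'; python3 -m handwheel '[[2.8,0,0,0.1,0,0,0],[2.8,0,0,0.1,0,0,0],[2.8,0,0,0,0,0,0],[2.8,0,0,0,0,0,0]]';  python3 -m handwheel '[[2.8,0,0,0.1,0,0,0],[2.8,0,0,0.1,0,0,0],[2.8,0,0,0,0,0,0],[2.8,0,0,0,0,0,0]]'
```

```text
time_s: 11.8
position: [0.5455, -0.1383, 0.1151]
orientation: [0.707, 0.707, -0.0, -0.0]
wrist_force: [3.9, -1.1, -2.3]
opening: 0.359
gripper_force: 61.3
time_s: 12.2
position: [0.5456, -0.1383, 0.1132]
orientation: [0.707, 0.707, -0.0, -0.0]
wrist_force: [3.6, -1.1, -2.1]
opening: 0.359
gripper_force: 61.3
time_s: 12.6
position: [0.5456, -0.1384, 0.1112]
orientation: [0.707, 0.707, -0.0, -0.0]
wrist_force: [3.8, -1.5, -1.1]
opening: 0.359
gripper_force: 61.3
```

```bash
python3 -m handwheel '[[2.8,0,0,0.1,0,0,0],[2.8,0,0,0.1,0,0,0],[2.8,0,0,0,0,0,0],[2.8,0,0,0,0,0,0]]'; python3 -m handwheel '[[2.8,0,0,0.1,0,0,0],[2.8,0,0,0.1,0,0,0],[2.8,0,0,0,0,0,0],[2.8,0,0,0,0,0,0]]'
```

```text
time_s: 13.0
position: [0.5456, -0.1383, 0.1092]
orientation: [0.707, 0.707, -0.0, -0.0]
wrist_force: [3.9, -1.3, -2.0]
opening: 0.361
gripper_force: 61.3
time_s: 13.4
position: [0.5456, -0.1384, 0.1072]
orientation: [0.707, 0.707, -0.0, 0.0]
wrist_force: [3.3, -1.6, -1.0]
opening: 0.355
gripper_force: 61.3
```

```bash
python3 -m handwheel '[[2.8,0,0,0.1,0,0,0],[2.8,0,0,0.1,0,0,0],[2.8,0,0,0,0,0,0],[2.8,0,0,0,0,0,0]]'; python3 -m handwheel '[[2.8,0,0,0.1,0,0,0],[2.8,0,0,0,0,0,0],[2.8,0,0,0,0,0,0]]';python3 -m handwheel '[[2.8,0,0,0.1,0,0,0],[2.8,0,0,0,0,0,0],[2.8,0,0,0,0,0,0]]'
```

```text
time_s: 13.8
position: [0.5456, -0.1384, 0.1053]
orientation: [0.707, 0.707, -0.0, 0.0]
wrist_force: [3.3, -2.6, -0.1]
opening: 0.36
gripper_force: 61.3
time_s: 14.1
position: [0.5456, -0.1383, 0.1043]
orientation: [0.707, 0.707, -0.0, -0.0]
wrist_force: [3.9, -2.6, 0.7]
opening: 0.358
gripper_force: 61.3
time_s: 14.4
position: [0.5456, -0.1383, 0.1032]
orientation: [0.707, 0.707, -0.0, -0.0]
wrist_force: [3.5, -3.1, -0.7]
opening: 0.362
gripper_force: 61.3
```

```bash
python3 -m handwheel '[[2.8,-0.03,0,0.1,0,0,0],[2.8,0,0,0,0,0,0],[2.8,0,0,0,0,0,0]]'; python3 -m handwheel '[[2.8,-0.03,0,0.1,0,0,0],[2.8,0,0,0,0,0,0],[2.8,0,0,0,0,0,0]]'
```

```text
time_s: 14.7
position: [0.5455, -0.1385, 0.1022]
orientation: [0.707, 0.707, -0.0, -0.0]
wrist_force: [3.2, -1.7, 0.3]
opening: 0.361
gripper_force: 61.3
time_s: 15.0
position: [0.5455, -0.1387, 0.1011]
orientation: [0.707, 0.707, 0.0, -0.0]
wrist_force: [3.7, -1.5, -1.5]
opening: 0.355
gripper_force: 61.3
```

```bash
python3 -m handwheel '[[2.8,0,0,0.1,0,0,0],[2.8,0,0,0,0,0,0],[2.8,0,0,0,0,0,0]]'; python3 -m handwheel '[[2.8,-0.02,0,0.1,0,0,0],[2.8,0,0,0,0,0,0],[2.8,0,0,0,0,0,0]]'; python3 -m handwheel '[[2.8,-0.02,0,0.1,0,0,0],[2.8,0,0,0,0,0,0],[2.8,0,0,0,0,0,0]]'
```

```text
time_s: 15.3
position: [0.5456, -0.1388, 0.1]
orientation: [0.707, 0.707, 0.0, -0.0]
wrist_force: [3.7, -1.5, -2.5]
opening: 0.36
gripper_force: 61.3
time_s: 15.6
position: [0.5457, -0.139, 0.0993]
orientation: [0.707, 0.707, 0.0, -0.0]
wrist_force: [3.9, -0.8, -1.4]
opening: 0.362
gripper_force: 61.3
time_s: 15.9
position: [0.5457, -0.1392, 0.0984]
orientation: [0.707, 0.707, 0.0, 0.0]
wrist_force: [3.8, -0.3, -1.0]
opening: 0.359
gripper_force: 61.3
```

```bash
python3 -m handwheel '[[2.8,0,0,0.1,0,0,0],[2.8,0,0,0,0,0,0],[2.8,0,0,0,0,0,0]]'; python3 -m handwheel '[[2.8,0,0,0.1,0,0,0],[2.8,0,0,0,0,0,0],[2.8,0,0,0,0,0,0]]'
```

```text
time_s: 16.2
position: [0.5458, -0.1393, 0.0974]
orientation: [0.707, 0.707, 0.0, 0.0]
wrist_force: [5.2, -1.7, -0.5]
opening: 0.358
gripper_force: 61.2
time_s: 16.5
position: [0.5459, -0.1395, 0.0965]
orientation: [0.707, 0.707, 0.0, 0.0]
wrist_force: [5.0, -1.0, 0.3]
opening: 0.362
gripper_force: 61.2
```

```bash
python3 -m handwheel '[[2.8,-0.01,0.03,0.1,0,0,0],[2.8,0,0,0,0,0,0],[2.8,0,0,0,0,0,0]]'; python3 -m handwheel '[[2.8,-0.01,0.02,0.1,0,0,0],[2.8,0,0,0,0,0,0],[2.8,0,0,0,0,0,0]]'
```

```text
time_s: 16.8
position: [0.5462, -0.1396, 0.0954]
orientation: [0.707, 0.707, 0.0, 0.0]
wrist_force: [4.8, -0.6, -1.1]
opening: 0.359
gripper_force: 61.2
time_s: 17.1
position: [0.5463, -0.1396, 0.094]
orientation: [0.707, 0.707, 0.0, 0.0]
wrist_force: [4.7, -2.0, -1.2]
opening: 0.359
gripper_force: 61.2
```

```bash
python3 -m handwheel '[[2.8,-0.02,0.03,0.1,0,0,0],[2.8,0,0,0.1,0,0,0],[2.8,0,0,0,0,0,0],[2.8,0,0,0,0,0,0]]'; python3 -m handwheel '[[2.8,0,0.01,0.1,0,0,0],[2.8,0,0,0.1,0,0,0],[2.8,0,0,0,0,0,0],[2.8,0,0,0,0,0,0]]'
```

```text
time_s: 17.5
position: [0.5465, -0.1397, 0.0919]
orientation: [0.707, 0.707, 0.0, 0.0]
wrist_force: [4.7, -1.6, -1.0]
opening: 0.361
gripper_force: 61.2
time_s: 17.9
position: [0.5465, -0.1397, 0.0899]
orientation: [0.707, 0.707, 0.0, 0.0]
wrist_force: [5.7, -1.5, -2.0]
opening: 0.358
gripper_force: 61.2
```

```bash
python3 -m handwheel '[[2.8,-0.01,0.03,0.1,0,0,0],[2.8,0,0,0.1,0,0,0],[2.8,0,0,0,0,0,0],[2.8,0,0,0,0,0,0]]'; python3 -m handwheel '[[2.8,0,0,0.1,0,0,0],[2.8,0,0,0.1,0,0,0],[2.8,0,0,0,0,0,0],[2.8,0,0,0,0,0,0]]';python3 -m handwheel '[[2.8,0,0,0.1,0,0,0],[2.8,0,0,0,0,0,0],[2.8,0,0,0,0,0,0]]'
```

```text
time_s: 18.3
position: [0.5465, -0.1397, 0.0878]
orientation: [0.707, 0.707, -0.0, -0.0]
wrist_force: [4.5, -1.4, -2.9]
opening: 0.358
gripper_force: 61.3
time_s: 18.7
position: [0.5466, -0.1397, 0.086]
orientation: [0.707, 0.707, -0.0, -0.0]
wrist_force: [3.9, -1.6, -2.7]
opening: 0.359
gripper_force: 61.3
time_s: 19.0
position: [0.5466, -0.1397, 0.0851]
orientation: [0.707, 0.707, -0.0, -0.0]
wrist_force: [4.1, -0.5, -2.1]
opening: 0.357
gripper_force: 61.3
```

```bash
python3 -m handwheel '[[2.8,0,0,0.1,0,0,0],[2.8,0,0,0,0,0,0],[2.8,0,0,0,0,0,0]]'; python3 -m handwheel '[[2.8,0,0,0.05,0,0,0],[2.8,0,0,0,0,0,0],[2.8,0,0,0,0,0,0]]';python3 -m handwheel '[[2.8,0,0,0.05,0,0,0],[2.8,0,0,0,0,0,0],[2.8,0,0,0,0,0,0]]'
```

```text
time_s: 19.3
position: [0.5466, -0.1397, 0.0841]
orientation: [0.707, 0.707, -0.0, -0.0]
wrist_force: [3.7, -1.0, -2.3]
opening: 0.361
gripper_force: 61.3
time_s: 19.6
position: [0.5466, -0.1397, 0.0837]
orientation: [0.707, 0.707, -0.0, -0.0]
wrist_force: [3.8, -0.9, -2.9]
opening: 0.363
gripper_force: 61.3
time_s: 19.9
position: [0.5467, -0.1397, 0.0836]
orientation: [0.707, 0.707, -0.0, -0.0]
wrist_force: [0.2, -1.0, 1.4]
opening: 0.355
gripper_force: 61.5
```

```bash
python3 -m handwheel '[[2.8,0,0,-0.2,0,0,0],[2.8,0,0,-0.5,0,0,0],[2.8,0,0,-1,0,0,0],[2.8,0,0,-1.5,0,0,0],[2.8,0,0,-2,0,0,0],[2.8,0,0,-2,0,0,0],[2.8,0,0,-2,0,0,0],[2.8,0,0,-0.8,0,0,0],[2.8,0,0,0,0,0,0]]'; python3 -m handwheel '[[2.8,2,-0.2,0,0,0,0],[2.8,4,-0.4,0,0,0,0],[2.8,4,-0.4,0,0,0,0],[2.8,4,-0.4,0,0,0,0],[2.8,4,-0.4,0,0,0,0],[2.8,4,-0.4,0,0,0,0],[2.8,4,-0.4,0,0,0,0],[2.8,4,-0.4,0,0,0,0],[2.8,2.8,-0.29,0,0,0,0],[2.8,0,0,0,0,0,0],[2.8,0,0,0,0,0,0],[2.8,0,0,0,0,0,0]]';  python3 -m handwheel '[[2.8,0,0,0,0,0,0],[2.8,0,0,0,0,0,0],[2.8,0,0,0,0,0,0]]'
```

```text
time_s: 20.8
position: [0.5469, -0.1399, 0.1847]
orientation: [0.707, 0.707, 0.0, 0.001]
wrist_force: [-0.4, 0.2, -4.2]
opening: 0.366
gripper_force: 61.2
time_s: 22.0
position: [0.5134, 0.1874, 0.1823]
orientation: [0.707, 0.707, -0.001, -0.0]
wrist_force: [0.3, 0.6, -3.8]
opening: 0.361
gripper_force: 61.1
time_s: 22.3
position: [0.5141, 0.1875, 0.1833]
orientation: [0.708, 0.707, -0.0, -0.0]
wrist_force: [-0.7, 0.3, -3.7]
opening: 0.363
gripper_force: 61.1
```

```bash
python3 -m handwheel '[[2.8,0.1,0,1,0,0,0],[2.8,0,0,2,0,0,0],[2.8,0,0,1,0,0,0],[2.8,0,0,0.5,0,0,0],[2.8,0,0,0.5,0,0,0],[2.8,0,0,0.5,0,0,0],[2.8,0,0,0.5,0,0,0],[2.8,0,0,0.5,0,0,0],[2.8,0,0,0,0,0,0],[2.8,0,0,0,0,0,0]]'; python3 -m handwheel '[[2.8,0,0,0.5,0,0,0],[2.8,0,0,0.5,0,0,0],[2.8,0,0,0.3,0,0,0],[2.8,0,0,0,0,0,0],[2.8,0,0,0,0,0,0]]'
```

```text
time_s: 23.3
position: [0.514, 0.1892, 0.1183]
orientation: [0.707, 0.707, 0.0, 0.0]
wrist_force: [-0.1, -0.1, -3.8]
opening: 0.362
gripper_force: 61.1
time_s: 23.8
position: [0.5139, 0.1892, 0.1052]
orientation: [0.707, 0.707, -0.0, -0.0]
wrist_force: [0.2, 0.2, -3.8]
opening: 0.36
gripper_force: 61.1
```

```bash
python3 -m handwheel '[[2.8,0,0,0.4,0,0,0],[2.8,0,0,0.4,0,0,0],[2.8,0,0,0.3,0,0,0],[2.8,0,0,0.2,0,0,0],[2.8,0,0,0.2,0,0,0],[2.8,0,0,0,0,0,0],[2.8,0,0,0,0,0,0]]'; python3 -m handwheel '[[2.8,0,0,0.3,0,0,0],[2.8,0,0,0.3,0,0,0],[2.8,0,0,0.2,0,0,0],[2.8,0,0,0.1,0,0,0],[2.8,0,0,0,0,0,0],[2.8,0,0,0,0,0,0]]'
```

```text
time_s: 24.5
position: [0.5141, 0.1891, 0.0903]
orientation: [0.707, 0.707, 0.0, 0.0]
wrist_force: [0.9, -0.5, -3.8]
opening: 0.362
gripper_force: 61.1
time_s: 25.1
position: [0.5141, 0.1891, 0.0812]
orientation: [0.707, 0.707, 0.0, 0.0]
wrist_force: [2.5, -1.0, -4.9]
opening: 0.359
gripper_force: 61.1
```

```bash
python3 -m handwheel '[[2.8,0,0,0.12,0,0,0],[2.8,0,0,0,0,0,0],[4,0,0,0,0,0,0],[8.5,0,0,0,0,0,0],[8.5,0,0,0,0,0,0],[8.5,0,0,0,0,0,0],[8.5,0,0,0,0,0,0],[8.5,0,0,-1,0,0,0],[8.5,0,0,-3,0,0,0],[8.5,0,0,-3,0,0,0],[8.5,0,0,-3,0,0,0],[8.5,0,0,0,0,0,0]]';python3 -m handwheel '[[8.5,-2,0,0,0,0,0],[8.5,-3,0,0,0,0,0],[8.5,-3,-0.1,0,0,0,0],[8.5,-1,0,0,0,0,0],[8.5,0,0,0,0,0,0],[8.5,0,0,0,0,0,0],[8.5,0,0,0,0,0,0],[8.5,0,0,0,0,0,0]]'
```

```text
time_s: 26.3
position: [0.5172, 0.1898, 0.1865]
orientation: [0.707, 0.707, 0.005, 0.003]
wrist_force: [1.0, 1.9, 0.4]
opening: 0.994
gripper_force: 0.0
time_s: 27.1
position: [0.5129, 0.1001, 0.1801]
orientation: [0.707, 0.708, 0.0, -0.0]
wrist_force: [0.8, -0.4, 0.7]
opening: 0.997
gripper_force: 0.0
```

```bash
python3 -m handwheel '[[8.5,-0.08,0,2,0,0,0],[8.5,0,0,3,0,0,0],[8.5,0,0,3,0,0,0],[8.5,0,0,1.5,0,0,0],[8.5,0,0,1,0,0,0],[8.5,0,0,0.3,0,0,0],[8.5,0,0,0,0,0,0],[8.5,0,0,0,0,0,0],[8.5,0,0,0,0,0,0]]';python3 -m handwheel '[[2.6,0,0,0,0,0,0],[2.6,0,0,0,0,0,0],[2.6,0,0,0,0,0,0],[2.6,0,0,0,0,0,0],[2.6,0,0,0,0,0,0],[2.6,0,0,0,0,0,0],[2.6,0,0,0,0,0,0],[2.6,0,0,0,0,0,0]]'
python3 - <<'E'
from h import *
t=robot.camera("top"); s=robot.camera("side")
cv2.imwrite("pics/l3.png",np.hstack([cv2.resize(a,(400,400),interpolation=2) for a in (s[100:200,220:320],t[200:300,150:250])]))
E
```

```text
time_s: 28.0
position: [0.5139, 0.0984, 0.0734]
orientation: [0.707, 0.707, 0.001, 0.001]
wrist_force: [0.2, 0.4, -0.4]
opening: 0.995
gripper_force: 0.0
time_s: 28.8
position: [0.5132, 0.0984, 0.0725]
orientation: [0.707, 0.707, 0.0, 0.0]
wrist_force: [-1.3, 0.1, 3.8]
opening: 0.327
gripper_force: 59.2
```

View pics/l3.png

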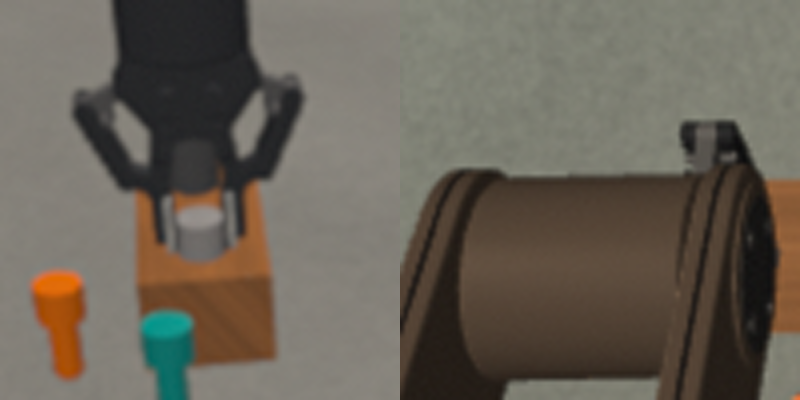

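```bash
python3 -m handwheel '[[2.6,0,0,-0.5,0,0,0],[2.6,0,0,-1,0,0,0],[2.6,0,0,-2,0,0,0],[2.6,0,0,-3,0,0,0],[2.6,0,0,-3,0,0,0],[2.6,0,0,-0.5,0,0,0],[2.6,0,0,0,0,0,0],[2.6,0,0,0,0,0,0]]';python3 -m handwheel '[[2.6,-2,0.3,0,0,0,0],[2.6,-4,0.5,0,0,0,0],[2.6,-4,0.6,0,0,0,0],[2.6,-4,0.6,0,0,0,0],[2.6,-4,0.6,0,0,0,0],[2.6,-4,0.6,0,0,0,0],[2.6,-1.8,0.2,0,0,0,0],[2.6,0,0,0,0,0,0],[2.6,0,0,0,0,0,0],[2.6,0,0,0,0,0,0],[2.6,0,0,0,0,0,0],[2.6,0,0,0,0,0,0]]'
python3 - <<'E'
from h import *
print(robot.read_state()["position"])
s=robot.camera("side")
cv2.imwrite("pics/l4.png",cv2.resize(s[130:250,240:380],(700,600),interpolation=2))
E
```

```text
time_s: 29.7
position: [0.5117, 0.0984, 0.1703]
orientation: [0.707, 0.707, -0.001, -0.001]
wrist_force: [-0.3, -0.9, -2.7]
opening: 0.325
gripper_force: 60.1
time_s: 30.9
position: [0.5469, -0.1384, 0.1721]
orientation: [0.707, 0.708, 0.0, -0.0]
wrist_force: [0.5, 0.9, -1.8]
opening: 0.327
gripper_force: 60.0
[ 0.5468952  -0.13842834  0.17212846]
```

View pics/l4.png

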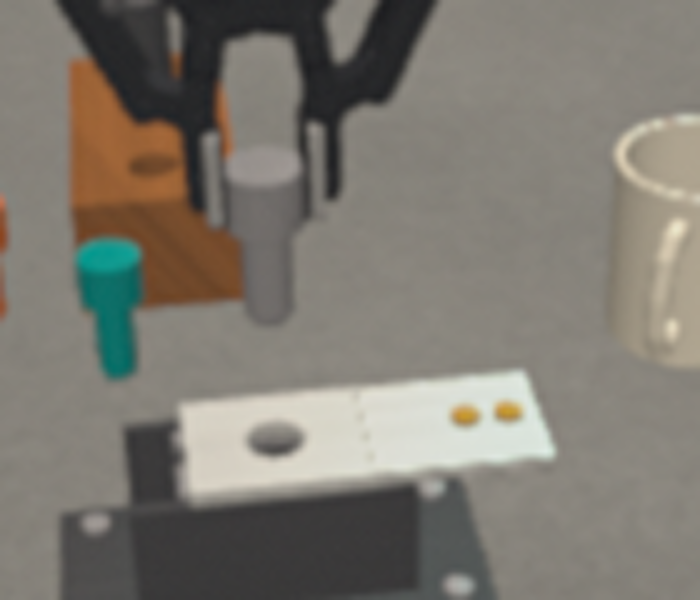

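Run:
```python
from h import *
np.set_printoptions(precision=4,suppress=True)
print(onz("side",295,217.7,.064),onz("side",293.9,192.5,.1196), onz("side",240+265/5,130+168/5,.1836))
```

```text
[ 0.5465 -0.1382  0.064 ] [ 0.5472 -0.1345  0.1196] [ 0.5479 -0.1401  0.1836]
```

```bash
python3 -m handwheel '[[2.6,-0.06,0,1,0,0,0],[2.6,0,0,2,0,0,0],[2.6,0,0,1.5,0,0,0],[2.6,0,0,0.7,0,0,0],[2.6,0,0,0,0,0,0],[2.6,0,0,0,0,0,0],[2.6,0,0,0,0,0,0]]'; python3 -m handwheel '[[2.6,0,0,0.1,0,0,0],[2.6,0,0,0.1,0,0,0],[2.6,0,0,0.1,0,0,0],[2.6,0,0,0,0,0,0],[2.6,0,0,0,0,0,0]]'
```

```text
time_s: 31.65
position: [0.5477, -0.1405, 0.1211]
orientation: [0.707, 0.707, 0.0, 0.001]
wrist_force: [-0.5, 0.0, -2.4]
opening: 0.327
gripper_force: 60.0
time_s: 32.15
position: [0.5469, -0.1402, 0.1171]
orientation: [0.707, 0.707, -0.0, -0.0]
wrist_force: [0.4, 0.3, -2.4]
opening: 0.327
gripper_force: 60.0
```

```bash
python3 -m handwheel '[[2.6,0,0,0.1,0,0,0],[2.6,0,0,0,0,0,0],[2.6,0,0,0,0,0,0]]'; python3 -m handwheel '[[2.6,0,0,0.1,0,0,0],[2.6,0,0,0,0,0,0],[2.6,0,0,0,0,0,0]]'
```

```text
time_s: 32.45
position: [0.5469, -0.1402, 0.1161]
orientation: [0.707, 0.707, -0.0, -0.0]
wrist_force: [-0.2, -0.1, -1.9]
opening: 0.331
gripper_force: 60.0
time_s: 32.75
position: [0.5469, -0.1402, 0.1151]
orientation: [0.707, 0.707, 0.0, -0.0]
wrist_force: [-1.6, 0.1, -1.7]
opening: 0.329
gripper_force: 60.0
```

```bash
python3 -m handwheel '[[2.6,0.05,0,0.1,0,0,0],[2.6,0,0,0.1,0,0,0],[2.6,0,0,0,0,0,0],[2.6,0,0,0,0,0,0]]'; python3 -m handwheel '[[2.6,0,0,0.1,0,0,0],[2.6,0,0,0.1,0,0,0],[2.6,0,0,0,0,0,0],[2.6,0,0,0,0,0,0]]'
```

```text
time_s: 33.15
position: [0.5469, -0.1396, 0.113]
orientation: [0.707, 0.707, -0.0, -0.0]
wrist_force: [-0.8, -0.8, -1.9]
opening: 0.322
gripper_force: 60.0
time_s: 33.55
position: [0.5469, -0.1397, 0.1111]
orientation: [0.707, 0.707, -0.0, -0.0]
wrist_force: [0.0, -0.2, -2.5]
opening: 0.329
gripper_force: 60.0
```

```bash
python3 -m handwheel '[[2.6,0,0,0.1,0,0,0],[2.6,0,0,0.1,0,0,0],[2.6,0,0,0.1,0,0,0],[2.6,0,0,0,0,0,0]]'; python3 -m handwheel '[[2.6,0,0,0.1,0,0,0],[2.6,0,0,0.1,0,0,0],[2.6,0,0,0.1,0,0,0],[2.6,0,0,0,0,0,0]]'
```

```text
time_s: 33.95
position: [0.5468, -0.1396, 0.1079]
orientation: [0.707, 0.707, -0.0, -0.0]
wrist_force: [-0.3, -0.9, -2.0]
opening: 0.328
gripper_force: 60.0
time_s: 34.35
position: [0.5468, -0.1396, 0.1049]
orientation: [0.707, 0.707, -0.0, -0.0]
wrist_force: [-0.4, 0.5, -2.8]
opening: 0.325
gripper_force: 60.0
```

```bash
python3 -m handwheel '[[2.6,0,0,0.2,0,0,0],[2.6,0,0,0.3,0,0,0],[2.6,0,0,0.3,0,0,0],[2.6,0,0,0.2,0,0,0],[2.6,0,0,0,0,0,0]]'; python3 -m handwheel '[[2.6,0,0,0.3,0,0,0],[2.6,0,0,0.3,0,0,0],[2.6,0,0,0.3,0,0,0],[2.6,0,0,0.2,0,0,0],[2.6,0,0,0.1,0,0,0],[2.6,0,0,0,0,0,0],[2.6,0,0,0,0,0,0]]'
```

```text
time_s: 34.85
position: [0.5466, -0.1396, 0.0945]
orientation: [0.707, 0.707, -0.0, -0.001]
wrist_force: [-0.3, 0.2, -1.3]
opening: 0.323
gripper_force: 60.0
time_s: 35.55
position: [0.547, -0.1397, 0.0832]
orientation: [0.707, 0.707, 0.0, 0.0]
wrist_force: [-0.0, 0.4, -1.6]
opening: 0.324
gripper_force: 60.0
```

```bash
python3 -m handwheel '[[2.6,0,0,0.1,0,0,0],[2.6,0,0,0.1,0,0,0],[2.6,0,0,0,0,0,0],[2.6,0,0,0,0,0,0]]'
```

```text
time_s: 35.95
position: [0.5469, -0.1397, 0.0811]
orientation: [0.707, 0.707, -0.0, -0.0]
wrist_force: [0.6, 1.6, -2.2]
opening: 0.326
gripper_force: 60.0
```

```bash
python3 -m handwheel '[[2.6,0,0,0.1,0,0,0],[2.6,0,0,0.1,0,0,0],[2.6,0,0,0.1,0,0,0],[2.6,0,0,0,0,0,0],[2.6,0,0,0,0,0,0]]'; python3 -m handwheel '[[3.6,0,0,0,0,0,0],[4.5,0,0,0,0,0,0],[8.5,0,0,0,0,0,0],[8.5,0,0,0,0,0,0],[8.5,0,0,0,0,0,0],[8.5,0,0,0,0,0,0],[8.5,0,0,-1,0,0,0],[8.5,0,0,-3,0,0,0],[8.5,0,0,-4,0,0,0],[8.5,0,0,-3,0,0,0],[8.5,0,0,0,0,0,0],[8.5,0,0,0,0,0,0]]'; python3 -m handwheel '[[8.5,-3,0,0,0,0,0],[8.5,-4,0,0,0,0,0],[8.5,-4,0,-1,0,0,0],[8.5,-3,0,0,0,0,0],[8.5,0,0,0,0,0,0],[8.5,0,0,0,0,0,0]]'
python3 - <<'E'
from h import *
t=robot.camera("top"); s=robot.camera("side")
cv2.imwrite("pics/l5.png",np.hstack([cv2.resize(s[100:260,220:380],(480,480),interpolation=2),cv2.resize(t[200:300,170:230],(288,480),interpolation=2)]))
E
```

```text
time_s: 36.45
position: [0.5469, -0.1397, 0.0781]
orientation: [0.707, 0.707, -0.0, -0.0]
wrist_force: [1.0, 0.4, -2.4]
opening: 0.325
gripper_force: 60.0
time_s: 37.65
position: [0.5474, -0.1399, 0.1896]
orientation: [0.707, 0.707, 0.0, 0.001]
wrist_force: [-1.0, 0.1, -0.3]
opening: 0.998
gripper_force: 0.0
time_s: 38.25
position: [0.5459, -0.2795, 0.1961]
orientation: [0.708, 0.707, -0.0, -0.002]
wrist_force: [-0.8, 0.6, -0.0]
opening: 0.995
gripper_force: 0.0
```

View pics/l5.png

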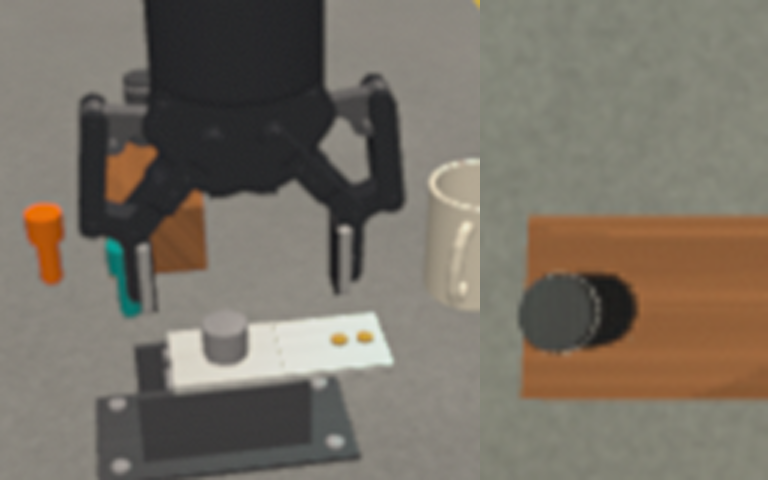

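```bash
python3 -m handwheel '[[8.5,0,0,0,0,0,0],[8.5,0,0,0,0,0,0],[8.5,0,0,0,0,0,0]]'; python3 -c "
from station import robot
print(robot.finish_job())"
```

```text
time_s: 38.65
position: [0.5471, -0.2789, 0.1982]
orientation: [0.707, 0.707, 0.0, -0.0]
wrist_force: [-0.3, 0.5, -0.3]
opening: 0.996
gripper_force: 0.0
the job is handed in; nothing more can be done
None
```

The job is handed in at 38.7 s: the drift seated on the strap and was returned upright to its stand hole, and the last pictures show the bolt's head flat on the strap; wrist forces read at each step stayed under about 7 N, and no verdict came back.

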